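Seat the ejector plate on the shredder's drive pin

TASK

The white ejector plate in the cheese shredder's open chamber has been set on the drive shaft out of line and rides on top of the shaft's cross pin. Push it round with a fingertip until its keyways come over the pin, then press it down on the hub until it is fully home on the shaft. Do not lift the plate, and leave everything else where it is.

Things in the scene. Friction and masses are not known exactly. Their poses are not given: they have to be found in the camera images.
- ejector_plate: White plastic keyed disc, 184 mm diameter, 0.2 kg, loose on the drive shaft in the chamber. Origin: centre of its hub's underside, z up. The disc lies 2 to 7 mm above the origin (rim bead to 8.5). It turns easily, rocks up to 5 degrees and stays where left. Origin above the shaft's origin: 20 mm while riding on the pin, about 15.5 dropped onto the catch balls, 10 fully home.
- hub_top (a point): Centre of the top of the plate's round hub, 43 mm above the plate's origin: where to press. Hub 52 mm outside diameter with a 13.4 mm bore through it. With the keyways within about 6 degrees of the pin the plate drops 4 to 5 mm by itself, the pin stops it from turning further, and it rests on the shaft's spring balls; 6 to 9 N down here pushes it past them, 5 to 6 mm further, home.
- keyway_end (a point): Outer end, at the hub's top, of one of the two opposite keyways: slots 8 mm wide along the plate's +x and -x, full height of the hub, open to the bore, ending 16.5 mm from the axis. The plate fits the pin either way, half a turn apart.
- vane_top (a point): Middle of the top edge of the vane along the plate's +y. Three upright radial vanes, 5 mm thick, 24 to 88 mm from the axis, 7 to 27 mm above the plate's origin, stand at 90, 210 and 330 degrees from the plate's +x (anticlockwise from above). A fingertip set down between two vanes can push one of them either way round.
- drive_shaft: Upright steel shaft in the middle of the chamber; it does not turn. Origin: on its axis at the chamber floor, 100 mm above the table, z up. Shoulder 44 mm diameter, top 10 mm above the origin, on which the plate seats. Above it 12 mm diameter. Two spring-loaded balls stand out of its +y and -y sides under the hub, 12.5 mm above the origin.
- pin_tip (a point): One end of the cross pin, which is 5 mm thick and runs through the shaft along its +x and -x, 15 mm out to either side, 15 to 20 mm above the shaft's origin. Hidden under the hub while the plate rides on it.
- shaft_end (a point): Centre of the shaft's top end, 49 mm above the shaft's origin, seen down the hub's bore (4 mm below the hub's top when the plate is home). The dark slot milled across it lies in line with the pin.
- machine: Bench cheese shredder, feed head lifted off, fixed. Origin: on the table under the chamber's axis. Chamber: round open bowl about the shaft, 204 mm inside diameter, 6 mm wall, lugs outside it to 122 mm from the axis, floor 100 and rim 165 mm above the table. Deck 250 mm square, 95 mm high. Motor housing 127 to 297 mm towards +y, 210 mm wide, 170 mm high.
- outlet (a point): Foot of the gap in the chamber wall, towards the machine's -y; a chute leads from it to a steel catch pan 65 mm high, 260 mm wide, 175 to 335 mm from the axis.
- lock_nut: Black fluted knob, 39 mm diameter, 20 mm tall, standing loose on the deck corner beside the chamber. Origin: centre of its underside. Leave it.
- mould_a: White perforated cheese mould, tapered cup of 95 mm rim diameter, 105 mm tall, standing on the steel tray. Origin: centre of its underside. Leave it.
- mould_b: A second mould like mould_a, also on the tray. Leave it.
- mould_c: Smaller white mould, 81 mm rim diameter, 80 mm tall, on the tray. Origin: centre of its underside. Leave it.
- grating_disc: Steel grating disc, 176 mm diameter, 4 mm thick with an 18 mm tall hub, lying on the table. Origin: centre of its underside. Leave it.
- pusher: White plastic feed pusher, 56 mm diameter, 140 mm tall, standing on the table. Origin: centre of its underside. Leave it.
- brush: Hand brush with a white handle, lying on the table in front of the machine. Leave it.
- cheese: Small round cheese, 100 mm diameter, 40 mm tall, lying on the table. Origin: centre of its underside. Leave it.

How it is judged:
At the end, for the whole second after the job is handed in: The plate is on the shaft (axes within 3 mm), keyways on the pin (within 0.2 rad), its underside within 1.8 mm of the shoulder, level within 0.05 rad, and at rest (z of ejector_plate in the frame of drive_shaft below 0.0118 m and horizontal distance between ejector_plate and drive_shaft below 0.003 m and angle between the x axis of ejector_plate and the x axis of drive_shaft, either way round below 0.2 rad and angle between ejector_plate's own z axis and vertical below 0.05 rad and linear speed of ejector_plate below 0.01 m/s); the robot touches nothing.
It fails at once if the plate is lifted (more than 12 mm above where it rides on the pin) or taken off its shaft (z of ejector_plate in the frame of drive_shaft above 0.032 m or horizontal distance between ejector_plate and drive_shaft above 0.012 m).
It fails at once if something else is moved by more than 20 mm (distance of any of lock_nut, mould_a, mould_b, mould_c, grating_disc, pusher, brush, cheese from where it was at the start of the episode above 0.02 m).
It also fails if it takes over 54 s, if anything falls off the work surface, if the arm or the gripper's body presses on something with over 40 N, if the wrist force passes 120 N, or if a joint passes its speed limit or range.

ROBOT

A 6-joint arm with a two-finger parallel gripper is mounted at the origin on the work surface. World frame = base frame: x ahead of the robot, y to its left, z up, the work surface at z = 0. Lengths are in m, angles in rad, forces in N, time in s.
With the tool pointing down it reaches from about 0.375 to 0.9 m from the base axis. Payload 3.1 kg.
Tool frame: the origin (TCP) lies midway between the tips of the shut fingers; the grasp point (between the pads) lies manip.hold_point_z behind it (manip.hold_point_z is the distance from the TCP to the grasp point, in m); z points along the fingers, y is the direction in which the jaws open and shut (so a half turn about z gives the same grasp; the last joint's range is limited). The gripper opens to 85 mm and grips with 20 to 120 N. Pads are 22 mm wide; open, the fingers measure 114 mm over their backs; the gripper's body (76 mm by 85 mm) begins 54 mm behind the grasp point. The pads swing forward as they close: fully open they stand 13 mm farther back than shut.
Start: joints at [0.964, 0.527, 1.433, -0, 1.181, -0.178], TCP at [0.26, 0.568, 0.231] pointing down, gripper open.
Joint ranges: [-3.08, 3.08], [-0.75, 2.2], [0.22, 2.44], [-1.43, 4.57], [0, 2.65], [-2.85, 2.85]. Speed limits (rad/s): [2.79, 2.79, 3.14, 3.14, 3.14, 3.14].

INTERFACE

Orientations are given as a unit quaternion [x, y, z, w].
In Python, from station import manip, snapshot, workorder, models gives the robot as it stands.
- The arm moves only by the tool jog_arm, never from a script. Its argument "commands" is a list of rows, each a list of 5 numbers: the opening in per cent of the stroke, from 0 (shut) to 100 (fully open), then the shift along the world's x, y, z in cm, then the turn about the world's z in rad. A call has 1 to 8 rows; each row shifts and turns the pose as measured when the row begins; what a row does not reach is not made up. A row lasts 1/12 s, in which the tool goes at most 41.7 mm and 7.16 degrees, less where a joint would pass 70% of its speed; a pose out of reach is approached as far as the arm can. A call with a gripper value outside its range is refused whole. The fingers move at their own pace and stop on an object; "squeeze" is the grip in N (left out, the last holds). Time passes only in rows, so rows that do not move let the fingers close. It gives the time, the measured TCP pose, the force and the opening at its end, in the units of the state.
- manip.sense(): the state, without advancing time (a new reading comes with each control period).
- snapshot(name): name is "side" or "top" or "wrist"; returns a dict with "image" (400x640x3 uint8, red, green, blue), "intrinsics" (3x3 intrinsics, pixels), "D" ([k1, k2, p1, p2, k3] as OpenCV has them; the pictures are not rectified), "extrinsics" (4x4, takes a point from camera to world coordinates); the wrist camera has in their place "hand_eye" (4x4, takes a point from camera to tool coordinates, whose origin is the TCP and whose axes are the flange's). Camera axes: x right, y down, z forward; pixel columns grow to the right and rows downward; lengths in m; the calibration is good to about 2 mm. A picture is of the moment at which its call begins: read the wrist's pose just before it. There is no depth.
- workorder.sign_off(): hands the job in, once; it reports no verdict.
Trained networks look in a picture, given as the dict that the camera call returned (one of the last four; its "shot" number tells which), for a name from the list of things; names that differ only in an ending like _2 or _b are one class to them, and where a whole thing is asked for, a point or a joint stands for the part that bears it (a point fixed in the world has none). Each returns a list of dicts, best first, with "score" (0 to 1); they miss things now and then, are a little off and sometimes report something else, mostly with a low value. They report only what shows in the picture. A call takes as long as a camera call.
- models.find_in(picture, name): "centre" ([x, y, z] in m, in world coordinates, good to about 4 mm: the middle of the surface that is visible of it).
- models.pinpoint(picture, name): "centre" ([x, y, z] in m, in world coordinates, good to about 4 mm: a listed point, or the origin of a listed thing).
The state is a dict: "t": time; "q": joint angles; "qd": joint speeds; "tau": joint torques, N m; "tcp_pos": TCP position; "tool_rot": TCP orientation; "force": force on the tool from outside, world axes, zero at the start; "ft_torque": the same for the moment, N m; "finger_gap": opening from 0.0 (shut) to 1.0 (fully open).
Only numpy, scipy, OpenCV 4.12 (cv2) and the standard library are available. Lean on these libraries where they do the work, as an engineer would, in place of code of your own. Each camera call takes 0.05 s, during which the arm holds its last target. There are 200 camera calls.

## Working session

There is one attempt and no reset: what is moved stays moved. The work goes in short steps, Python scripts to look and compute and a tool call to move; the robot and the scene stay as the last step left them, time stands still between calls to the robot, and variables do not carry over. Pictures are saved under pics/ and viewed, about 8 in all and at most 12, crops included, and the job is handed in when it is done.

Besides the shell and the picture viewer there is one more tool, called after "Emit:" as name(argument=value, ...) on one line, values as JSON. jog_arm: Moves the arm, as the interface text tells. Its arguments: {"type":"object","properties":{"commands":{"type":"array","items":{"type":"array","items":{"type":"number"}}},"squeeze":{"type":"number"}},"required":["commands"]}

```bash
mkdir -p pics; cat > h.py <<'E'
from station import manip, snapshot, workorder, models
import numpy as np, cv2
def proj(s,P):
    T=np.linalg.inv(s["extrinsics"]); r,_=cv2.Rodrigues(T[:3,:3])
    return cv2.projectPoints(np.array(P,float).reshape(-1,1,3),r,T[:3,3],np.array(s["intrinsics"]),np.array(s["D"]))[0].reshape(-1,2)
def atz(s,px,z):
    u=cv2.undistortPoints(np.array(px,float).reshape(-1,1,2),np.array(s["intrinsics"]),np.array(s["D"])).reshape(-1,2)
    E=np.array(s["extrinsics"]); d=np.c_[u,np.ones(len(u))]@E[:3,:3].T
    return E[:3,3]+d*((z-E[2,3])/d[:,2])[:,None]
def save(s,n,crop=None,f=1):
    im=s["image"]
    if crop: im=im[crop[1]:crop[3],crop[0]:crop[2]]
    cv2.imwrite("pics/"+n,cv2.resize(im,None,fx=f,fy=f,interpolation=cv2.INTER_CUBIC)[:,:,::-1])
E
cat > a.py <<'E'
from h import *
st=manip.sense();print(st["t"],st["tcp_pos"],st["tool_rot"],manip.hold_point_z,st["force"])
for c in ["top","side"]:
    s=snapshot(c); save(s,c+"0.png")
    print(c,np.round(np.array(s["extrinsics"])[:3,3],3))
    for n in ["ejector_plate","hub_top","keyway_end","vane_top","drive_shaft","shaft_end","machine","outlet","lock_nut","pusher","mould_a"]:
        for r in models.pinpoint(s,n)[:3]: print(n,np.round(r["centre"],4),round(r["score"],2),np.round(proj(s,r["centre"])[0]))
E
python3 a.py
```

```text
0.0 [0.25942233 0.56783698 0.23033741] [ 2.12748953e-01  9.77106296e-01 -9.95078512e-04 -4.24150214e-04] 0.0187 [-0.16277529 -0.09177162  0.28148385]
top [0.308 0.01  1.432]
ejector_plate [ 0.5576 -0.0326  0.1165] 0.93 [318. 165.]
ejector_plate [0.284  0.2912 0.0018] 0.39 [222. 255.]
hub_top [ 0.5572 -0.0351  0.1638] 0.87 [320. 162.]
keyway_end [ 0.5513 -0.0475  0.1656] 0.72 [324. 164.]
vane_top [ 0.6073 -0.0511  0.1455] 0.8 [324. 147.]
outlet [ 0.5593 -0.1399  0.1013] 0.88 [352. 164.]
lock_nut [0.4581 0.069  0.0983] 0.59 [287. 198.]
pusher [ 5.611e-01 -5.097e-01 -3.000e-04] 0.72 [458. 167.]
mould_a [0.3637 0.482  0.0066] 0.98 [163. 233.]
mould_a [0.5812 0.4828 0.0058] 0.94 [164. 168.]
mould_a [0.4759 0.4988 0.0084] 0.68 [158. 199.]
side [0.327 1.388 1.16 ]
ejector_plate [ 0.5563 -0.0327  0.1228] 0.61 [293. 186.]
hub_top [ 0.5573 -0.0314  0.1632] 0.87 [292. 177.]
keyway_end [ 0.5511 -0.0451  0.1579] 0.9 [295. 176.]
vane_top [ 0.6107 -0.0504  0.1452] 0.88 [279. 177.]
drive_shaft [0.4731 0.4995 0.0073] 0.49 [297. 323.]
shaft_end [ 0.2954 -0.2864 -0.0034] 0.69 [363. 179.]
machine [ 0.2965 -0.2834 -0.0022] 0.65 [362. 179.]
outlet [ 0.5556 -0.1366  0.1017] 0.9 [297. 175.]
outlet [ 0.296  -0.2841  0.0013] 0.58 [363. 178.]
lock_nut [0.4589 0.0669 0.0978] 0.62 [316. 209.]
pusher [ 0.5554 -0.5097  0.0031] 0.79 [308. 147.]
pusher [0.4604 0.0629 0.097 ] 0.66 [316. 209.]
mould_a [0.3634 0.4781 0.0029] 0.62 [334. 321.]
mould_a [0.5817 0.482  0.008 ] 0.59 [262. 315.]
mould_a [0.4726 0.5018 0.0086] 0.58 [297. 323.]
```

View pics/top0.png

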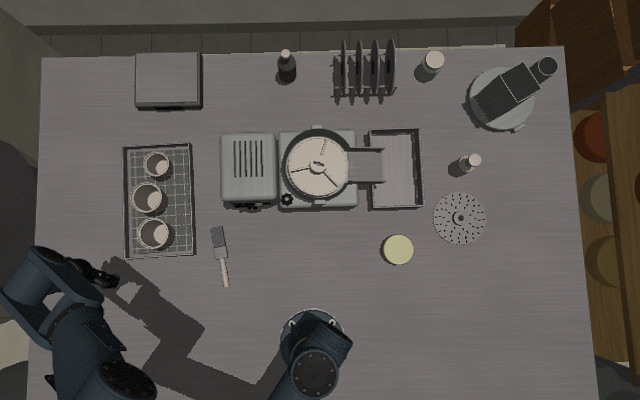

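```bash
python3 - <<'E'
from h import *
s=snapshot("wrist");print(s["hand_eye"],s["intrinsics"],s["D"])
E
```

```text
[[ 3.94310516e-04 -9.51793684e-01 -3.06738696e-01  7.87348988e-02]
 [ 9.99999709e-01  1.75025764e-04  7.42397315e-04  1.13926048e-05]
 [-6.52921901e-04 -3.06738900e-01  9.51793476e-01 -1.41671847e-01]
 [ 0.00000000e+00  0.00000000e+00  0.00000000e+00  1.00000000e+00]] [[347.55427035   0.         318.35170264]
 [  0.         347.55427035 200.76608542]
 [  0.           0.           1.        ]] [0.00742098 0.         0.         0.         0.        ]
```

Emit:
jog_arm(commands=[[0,2,-3.5,0.5,0],[0,2,-3.5,0.5,0],[0,2,-3.5,0.5,0],[0,2,-3.5,0.5,0],[0,2,-3.5,0,0],[0,2,-3.5,0,0],[0,2,-3.5,0,0],[0,2,-3.5,0,0]])

```text
t: 1.92
tcp_pos: [0.42, 0.2859, 0.2527]
tool_rot: [0.205, 0.979, 0.004, 0.001]
force: [1.1, 1.0, -0.0]
finger_gap: -0.004
```

Emit:
jog_arm(commands=[[0,2,-3.5,0,0],[0,2,-3.5,0,0],[0,2,-3.5,0,0],[0,2,-3.5,0,0],[0,2,-3.5,0,0],[0,2,-3.5,0,0],[0,2,-3.5,0,0],[0,2,-3.5,0,0]])

```text
t: 2.58
tcp_pos: [0.5832, -0.0051, 0.255]
tool_rot: [0.205, 0.979, 0.005, 0.004]
force: [0.8, -0.3, 0.0]
finger_gap: -0.0
```

Emit:
jog_arm(commands=[[0,2.3,-3,-1,0],[0,2.3,-3,-1,0],[0,0,0,-1.5,0],[0,0,0,0,0]])

```text
t: 2.92
tcp_pos: [0.6365, -0.079, 0.2202]
tool_rot: [0.21, 0.978, 0.004, 0.009]
force: [-0.8, 1.5, -0.5]
finger_gap: 0.002
```

```bash
cat >> h.py <<'E'
from scipy.spatial.transform import Rotation as R
def wrist():
    st=manip.sense(); s=snapshot("wrist"); T=np.eye(4); T[:3,:3]=R.from_quat(st["tool_rot"]).as_matrix(); T[:3,3]=st["tcp_pos"]
    s["extrinsics"]=T@np.array(s["hand_eye"]); return st,s
NAMES=["ejector_plate","hub_top","keyway_end","vane_top","drive_shaft","shaft_end","pin_tip"]
def look(n,crop=None,f=1):
    st,s=wrist(); print(round(st["t"],2),np.round(st["tcp_pos"],4),np.round(st["force"],1)); save(s,n,crop,f)
    for k in NAMES:
        for r in models.pinpoint(s,k)[:2]: print(k,np.round(r["centre"],4),round(r["score"],2),np.round(proj(s,r["centre"])[0]))
    return s
E
python3 -c "
from h import *
look('w1.png')"
```

```text
2.92 [ 0.6365 -0.079   0.2202] [-0.8  1.5 -0.5]
ejector_plate [ 0.5587 -0.0353  0.1206] 0.58 [329.  70.]
ejector_plate [ 0.5515 -0.0461  0.1611] 0.54 [308.  63.]
hub_top [ 0.5525 -0.0313  0.1607] 0.75 [334.  52.]
keyway_end [ 0.5541 -0.0492  0.1585] 0.82 [305.  70.]
vane_top [ 0.6108 -0.0476  0.1513] 0.89 [346. 160.]
drive_shaft [ 0.5598 -0.0346  0.0983] 0.88 [329.  72.]
shaft_end [ 0.5534 -0.0322  0.1457] 0.74 [332.  57.]
pin_tip [ 0.5402 -0.0291  0.1109] 0.79 [325.  38.]
```

View pics/w1.png

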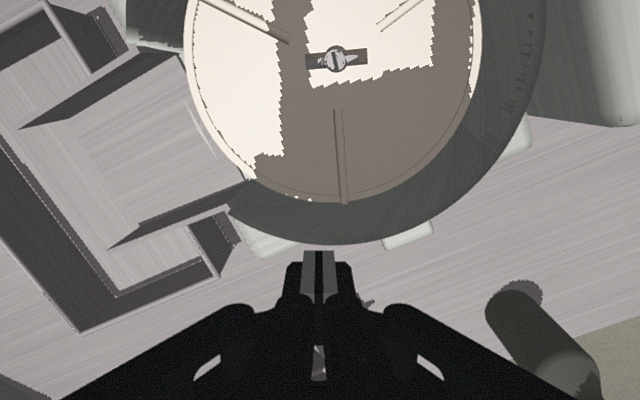

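```bash
python3 -c "
from h import *
st,s=wrist(); save(s,'w2.png',(290,20,385,95),8)
# plate angle: vane lines
for z,p in [(0.163,[(306,66),(367,53)]),(0.147,[(336,112),(344,204)])]:
    q=atz(s,p,z); d=q[1]-q[0]; print(q, np.degrees(np.arctan2(d[1],d[0])))
"
```

```text
[[ 0.55409097 -0.04554917  0.163     ]
 [ 0.56145183 -0.01304606  0.163     ]] 77.23966291382804
[[ 0.58455986 -0.03982696  0.147     ]
 [ 0.64151083 -0.0582192   0.147     ]] -17.897795791038565
```

View pics/w2.png

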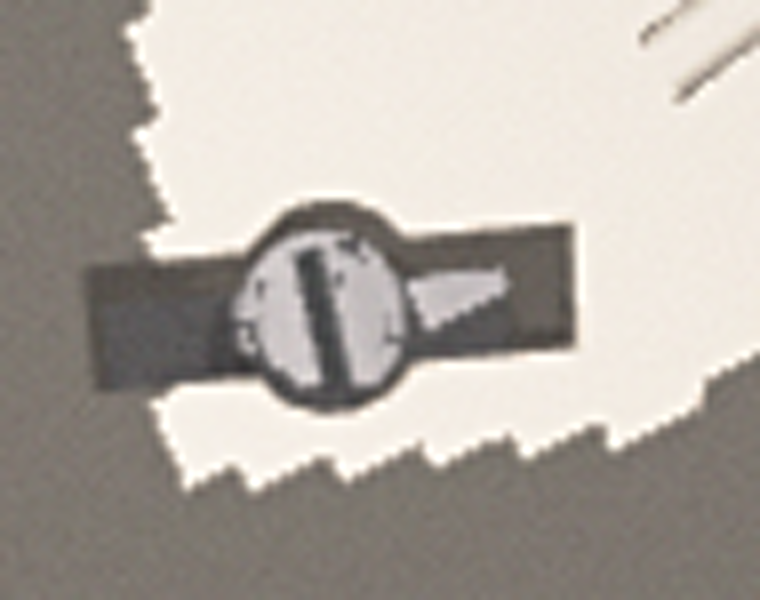

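```bash
python3 -c "
from h import *
st,s=wrist()
for z,p in [(0.163,[(301.6,61),(361.6,55.6)]),(0.149,[(328.5,51.5),(332.25,68.5)]),(0.163,[(331.6,58.3),(331.6,57)]),(0.149,[(329.8,60.2),(330,60)]),(0.147,[(336,112),(344,204)])]:
    q=atz(s,p,z); d=q[1]-q[0]; print(q[0],q.mean(0), np.degrees(np.arctan2(d[1],d[0])))
"
```

```text
[ 0.55091187 -0.04680935  0.163     ] [ 0.55621859 -0.03156633  0.163     ] 70.80490189505815
[ 0.55179731 -0.03083346  0.149     ] [ 0.55638862 -0.0316384   0.149     ] -9.943928030069927
[ 0.55622303 -0.03154176  0.163     ] [ 0.55592716 -0.03141467  0.163     ] 156.75378980150978
[ 0.55631671 -0.03197634  0.149     ] [ 0.55629119 -0.03190271  0.149     ] 109.11676923721942
[ 0.58459506 -0.03998029  0.147     ] [ 0.61305159 -0.04917721  0.147     ] -17.910402671896893
```

Emit:
jog_arm(commands=[[0,-1,3,0,0],[0,-1,2.7,0,0],[0,0,0,0,0],[0,0,0,0,0]])

```text
t: 3.75
tcp_pos: [0.6175, -0.0178, 0.2258]
tool_rot: [0.208, 0.978, 0.003, 0.014]
force: [0.4, -0.5, -0.6]
finger_gap: 0.002
```

Emit:
jog_arm(commands=[[0,0,0,-2.5,0],[0,0,0,-2.5,0],[0,0,0,-2,0],[0,0,0,-1,0],[0,0,0,0,0]])

```text
t: 4.17
tcp_pos: [0.621, -0.0189, 0.1473]
tool_rot: [0.207, 0.978, 0.002, 0.02]
force: [0.5, 0.3, 0.9]
finger_gap: -0.0
```

Emit:
jog_arm(commands=[[0,-0.3,0,-0.7,0],[0,0,-0.5,-0.3,0],[0,0,-0.5,0,-0.05],[0,0,-0.5,0,-0.08],[0,-0.1,-0.5,0,-0.08],[0,-0.1,-0.5,0,-0.08],[0,0,0,0,0]])

```text
t: 4.75
tcp_pos: [0.6196, -0.0488, 0.141]
tool_rot: [0.353, 0.935, -0.001, 0.025]
force: [0.8, -0.1, -0.7]
finger_gap: -0.0
```

Emit:
jog_arm(commands=[[0,-0.2,-0.5,-0.2,0],[0,-0.25,-0.45,-0.2,0],[0,-0.3,-0.45,0,0],[0,-0.3,-0.4,0,-0.05],[0,-0.35,-0.4,0,-0.05],[0,-0.35,-0.4,0,-0.05],[0,0,0,0,0]])

```text
t: 5.33
tcp_pos: [0.6018, -0.0786, 0.139]
tool_rot: [0.421, 0.907, -0.003, 0.027]
force: [-0.8, 1.3, -1.1]
finger_gap: 0.006
```

```bash
python3 -c "
from h import *
s=look('w3.png')
print(R.from_quat(manip.sense()['tool_rot']).as_matrix())"
```

```text
5.33 [ 0.6018 -0.0786  0.139 ] [-0.8  1.3 -1.1]
ejector_plate [ 0.5511 -0.0326  0.1156] 0.83 [297. 112.]
ejector_plate [ 0.5604 -0.0337  0.0988] 0.71 [312. 122.]
hub_top [ 0.5517 -0.035   0.1645] 0.93 [289. 136.]
keyway_end [ 0.5426 -0.0424  0.1584] 0.9 [255. 133.]
vane_top [ 0.5904 -0.073   0.1472] 0.95 [307. 257.]
drive_shaft [ 0.5587 -0.0351  0.1026] 0.83 [307. 123.]
shaft_end [ 0.5561 -0.0334  0.1463] 0.65 [303. 132.]
[[-0.64527431  0.76244867  0.04788622]
 [ 0.76215642  0.64678648 -0.02801486]
 [-0.05233205  0.01841952 -0.99845985]]
```

View pics/w3.png

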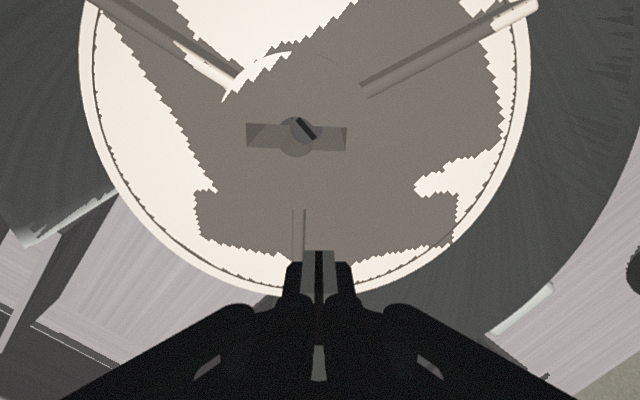

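```bash
cat >> h.py <<'E'
def ang(s,a,b,z):
    q=atz(s,[a,b],z); d=q[1]-q[0]; return np.round(q.mean(0),4),round(np.degrees(np.arctan2(d[1],d[0])),1)
E
python3 -c "
from h import *
st,s=wrist()
print(ang(s,(247,134),(347,138),.163),ang(s,(298,120),(315,140),.149),ang(s,(299,210),(298,258),.147))"
```

```text
(array([ 0.5549, -0.0325,  0.163 ]), np.float64(37.8)) (array([ 0.5573, -0.0309,  0.149 ]), np.float64(-9.6)) (array([ 0.5823, -0.0664,  0.147 ]), np.float64(-51.9))
```

Emit:
jog_arm(commands=[[0,-0.4,-0.3,0,-0.06],[0,-0.4,-0.3,0,-0.08],[0,-0.45,-0.25,0,-0.08],[0,-0.45,-0.2,0,-0.08],[0,-0.5,-0.15,0,-0.08],[0,-0.5,-0.15,0,-0.08],[0,-0.5,-0.1,0,-0.08],[0,0,0,0,0]])

```text
t: 6.45
tcp_pos: [0.5724, -0.092, 0.1395]
tool_rot: [0.655, 0.755, -0.01, 0.028]
force: [-0.3, 0.5, 0.3]
finger_gap: 0.001
```

```bash
python3 -c "
from h import *
s=look('w4.png')"
```

```text
6.45 [ 0.5724 -0.092   0.1395] [-0.3  0.5  0.3]
ejector_plate [ 0.553  -0.0326  0.1133] 0.62 [294. 125.]
hub_top [ 0.5516 -0.0333  0.1623] 0.9 [284. 149.]
hub_top [ 0.5525 -0.0326  0.1494] 0.3 [289. 140.]
keyway_end [ 0.5389 -0.031   0.1575] 0.62 [248. 134.]
vane_top [ 0.5602 -0.0846  0.1492] 0.66 [293. 264.]
drive_shaft [ 0.5585 -0.0367  0.1023] 0.83 [305. 131.]
shaft_end [ 0.5546 -0.0347  0.1459] 0.79 [294. 144.]
pin_tip [ 0.5434 -0.0293  0.1138] 0.8 [274. 115.]
```

View pics/w4.png

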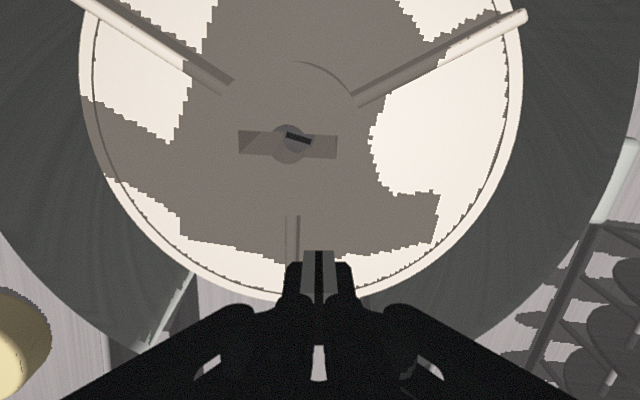

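Emit:
jog_arm(commands=[[0,-0.3,-0.1,0,-0.04],[0,-0.3,-0.05,0,-0.04],[0,-0.3,-0.05,0,-0.04],[0,-0.3,0,0,-0.04],[0,-0.3,0,0,-0.04],[0,0,0,0,0]])

```text
t: 7.35
tcp_pos: [0.5588, -0.0941, 0.1394]
tool_rot: [0.729, 0.684, -0.012, 0.028]
force: [-0.3, 0.6, -0.4]
finger_gap: 0.003
```

```bash
python3 -c "
from h import *
s=look('w5.png',(160,40,480,280),2)"
```

```text
7.35 [ 0.5588 -0.0941  0.1394] [-0.3  0.6 -0.4]
ejector_plate [ 0.5566 -0.0295  0.1097] 0.9 [304. 117.]
ejector_plate [ 0.5384 -0.0296  0.1532] 0.72 [251. 138.]
hub_top [ 0.5501 -0.0285  0.1589] 0.86 [283. 135.]
keyway_end [ 0.5399 -0.0276  0.1546] 0.66 [254. 132.]
keyway_end [ 0.5487 -0.0322  0.1573] 0.17 [280. 145.]
vane_top [ 0.5489 -0.0857  0.1464] 0.88 [295. 263.]
drive_shaft [ 0.5603 -0.0361  0.0995] 0.71 [313. 127.]
shaft_end [ 0.5551 -0.0326  0.1443] 0.91 [300. 138.]
shaft_end [ 0.5577 -0.0349  0.0997] 0.53 [307. 125.]
pin_tip [ 0.5423 -0.0306  0.1116] 0.89 [274. 122.]
```

View pics/w5.png

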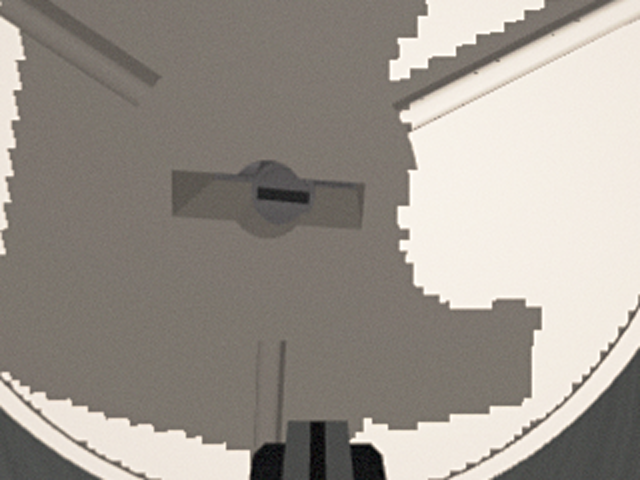

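Emit:
jog_arm(commands=[[0,-0.2,0,0,0],[0,-0.2,0,0,0],[0,0,0,0,0]])

```text
t: 8.0
tcp_pos: [0.5552, -0.0943, 0.1395]
tool_rot: [0.728, 0.685, -0.012, 0.029]
force: [0.9, -0.8, 0.3]
finger_gap: -0.002
```

Emit:
jog_arm(commands=[[0,-0.2,0,0,0],[0,-0.2,0,0,0],[0,0,0,0,0]])

```text
t: 8.25
tcp_pos: [0.5506, -0.0943, 0.1395]
tool_rot: [0.728, 0.685, -0.012, 0.029]
force: [-0.1, 0.7, -0.0]
finger_gap: 0.003
```

```bash
python3 -c "
from h import *
s=look('w6.png',(160,40,480,280),2)"
```

```text
8.25 [ 0.5506 -0.0943  0.1395] [-0.1  0.7 -0. ]
hub_top [ 0.5496 -0.031   0.159 ] 0.73 [306. 141.]
keyway_end [ 0.541  -0.0261  0.1551] 0.67 [280. 126.]
vane_top [ 0.5433 -0.084   0.1447] 0.62 [301. 257.]
drive_shaft [ 0.5589 -0.0349  0.1002] 0.96 [326. 124.]
drive_shaft [ 0.5535 -0.0346  0.1461] 0.24 [317. 143.]
shaft_end [ 0.5551 -0.0336  0.1468] 0.85 [322. 140.]
pin_tip [ 0.5415 -0.0306  0.1143] 0.67 [289. 122.]
```

View pics/w6.png

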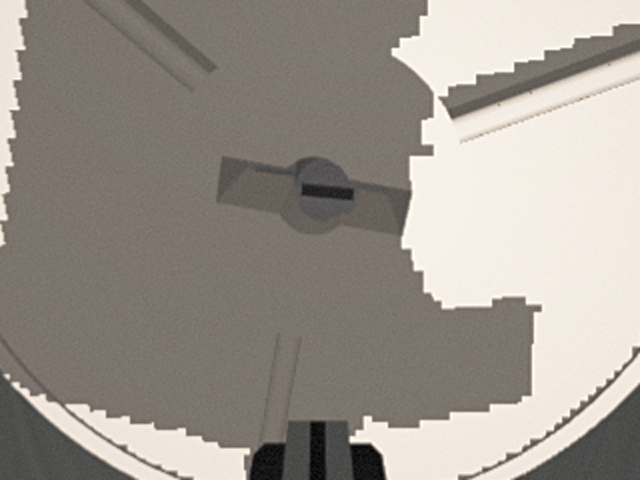

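Emit:
jog_arm(commands=[[0,0.8,0,0,0],[0,0,0,1.5,0],[0,0,0,1.5,0],[0,0,0,1.5,0],[0,0,1.5,0,0],[0,0,2,0,0],[0,0,2,0,0],[0,0,0,0,0]])

```text
t: 9.32
tcp_pos: [0.565, -0.0394, 0.1871]
tool_rot: [0.73, 0.683, -0.01, 0.031]
force: [-0.2, 0.4, 0.0]
finger_gap: -0.004
```

Emit:
jog_arm(commands=[[0,-0.4,0.3,-0.6,0],[0,-0.4,0.3,-0.6,0],[0,0,0,-0.5,0],[0,0,0,0,0]])

```text
t: 9.65
tcp_pos: [0.5577, -0.0334, 0.1686]
tool_rot: [0.729, 0.684, -0.01, 0.032]
force: [-0.1, -0.3, 0.5]
finger_gap: -0.003
```

Emit:
jog_arm(commands=[[0,-0.1,0.1,-0.3,0],[0,0,0,-0.3,0],[0,0,0,-0.2,0],[0,0,0,-0.1,0],[0,0,0,-0.1,0]])

```text
t: 10.07
tcp_pos: [0.5578, -0.0347, 0.1574]
tool_rot: [0.73, 0.683, -0.01, 0.033]
force: [0.2, -0.0, 5.9]
finger_gap: 0.001
```

Emit:
jog_arm(commands=[[0,0,0,-0.15,0],[0,0,0,-0.15,0],[0,0,0,-0.15,0]])

```text
t: 10.32
tcp_pos: [0.5612, -0.0362, 0.1554]
tool_rot: [0.73, 0.682, -0.008, 0.036]
force: [0.9, -0.7, 3.1]
finger_gap: 0.0
```

Emit:
jog_arm(commands=[[0,0,0,0.5,0],[0,0,0,0.3,0],[0,-0.4,0.4,0,0],[0,-0.3,0.3,0,0],[0,0,0,0,0]])

```text
t: 10.73
tcp_pos: [0.5516, -0.0282, 0.1628]
tool_rot: [0.73, 0.682, -0.009, 0.034]
force: [0.0, -0.4, -0.6]
finger_gap: 0.0
```

Emit:
jog_arm(commands=[[0,0.1,-0.1,-0.2,0],[0,0.1,0,-0.2,0],[0,0,0,-0.15,0],[0,0,0,-0.15,0],[0,0,0,-0.15,0]])

```text
t: 11.15
tcp_pos: [0.553, -0.0286, 0.1533]
tool_rot: [0.73, 0.683, -0.009, 0.034]
force: [-2.0, -0.9, 12.8]
finger_gap: 0.004
```

Emit:
jog_arm(commands=[[0,0.1,-0.1,-0.2,0],[0,0,0,-0.1,0]])

```text
t: 11.32
tcp_pos: [0.553, -0.0286, 0.1535]
tool_rot: [0.73, 0.683, -0.009, 0.033]
force: [-1.3, -1.3, 4.4]
finger_gap: 0.001
```

Emit:
jog_arm(commands=[[0,0.05,-0.05,-0.4,0],[0,0,0,-0.4,0]])

```text
t: 11.48
tcp_pos: [0.5532, -0.0287, 0.153]
tool_rot: [0.73, 0.683, -0.009, 0.033]
force: [-9.1, 1.4, 33.6]
finger_gap: 0.001
```

Emit:
jog_arm(commands=[[0,0,0,1,0],[0,0,0,1.5,0],[0,0,0,1.5,0],[0,0,-2,0,0],[0,0,-2,0,0],[0,0,-2,0,0],[0,0,-1,0,0],[0,0,0,0,0]])

```text
t: 12.15
tcp_pos: [0.5542, -0.1004, 0.1981]
tool_rot: [0.729, 0.684, -0.008, 0.036]
force: [-0.4, 0.6, -0.2]
finger_gap: 0.005
```

```bash
python3 -c "
from h import *
s=look('w7.png',None,1.25)
t=snapshot('side')
for k in ['ejector_plate','hub_top','vane_top']: print(models.pinpoint(t,k)[:1])"
```

```text
12.15 [ 0.5542 -0.1004  0.1981] [-0.4  0.6 -0.2]
ejector_plate [ 0.555  -0.0341  0.1065] 0.91 [307. 101.]
hub_top [ 0.5532 -0.0324  0.1525] 0.86 [305. 106.]
keyway_end [ 0.5442 -0.0277  0.1518] 0.57 [286.  97.]
vane_top [ 0.5434 -0.0826  0.1375] 0.93 [295. 190.]
drive_shaft [ 0.5589 -0.0381  0.1   ] 0.72 [314. 106.]
shaft_end [ 0.551  -0.0294  0.1465] 0.9 [300.  99.]
shaft_end [ 0.5439 -0.0831  0.1407] 0.47 [296. 193.]
pin_tip [ 0.5462 -0.027   0.1136] 0.78 [292.  91.]
pin_tip [ 0.5411 -0.0286  0.1461] 0.68 [281.  99.]
[{'centre': [0.5543, -0.0333, 0.112], 'score': 0.94}]
[{'centre': [0.4733, 0.5016, 0.0058], 'score': 0.73}]
[{'centre': [0.5411, -0.0848, 0.1347], 'score': 0.96}]
```

View pics/w7.png

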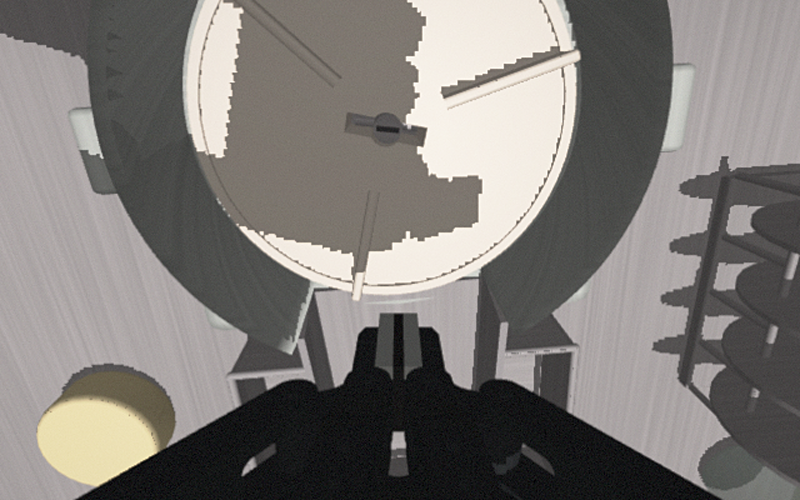

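```bash
python3 -c "
from h import *
st,s=wrist(); f=1/1.25
p=lambda x,y:(x*f,y*f)
print(ang(s,p(346,122),p(426,137),.153),ang(s,p(376,128),p(399,130),.149),ang(s,p(373,192),p(358,298),.137),ang(s,p(446,102),p(578,57),.137))
im=s['image'];save(s,'w8.png',(260,75,360,130),8)"
```

```text
(array([ 0.555 , -0.0291,  0.153 ]), np.float64(-13.9)) (array([ 0.5555, -0.0293,  0.149 ]), np.float64(-8.4)) (array([ 0.5411, -0.0853,  0.137 ]), np.float64(-102.5)) (array([ 0.6099, -0.0136,  0.137 ]), np.float64(14.4))
```

View pics/w8.png

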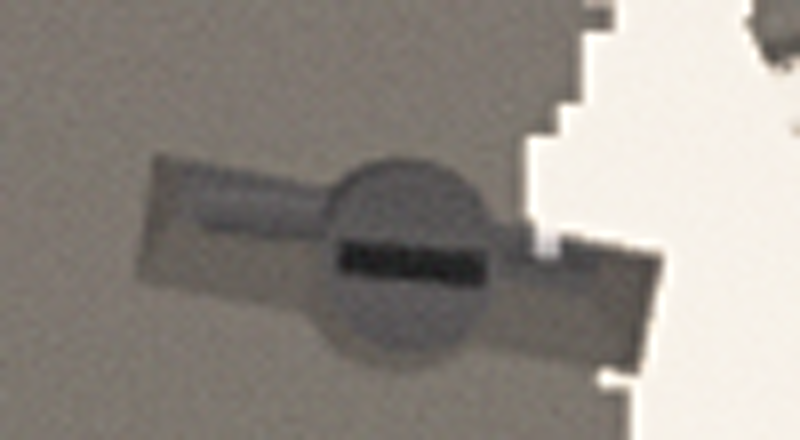

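```bash
python3 -c "
from h import *
workorder.sign_off(); print(manip.sense()['t'])"
```

```text
the job is handed in; nothing more can be done
the job is handed in; nothing more can be done
```

I turned the ejector plate about 85° clockwise by pushing a vane, and it dropped over the pin. I then pressed it home on the hub and handed the job in at about 12 s of the 54 s allowed.

- **Seating:** the fingertip hit a hard stop at z = 0.153 m with about 34 N, which is the fully-home height for the hub top. The networks afterwards put the hub top at 0.1525 m and the vane top at 0.135–0.1375 m. Fully home would be 0.153 and 0.137 m.
- **Plate origin height:** this was less clear. The wrist view gave 0.1065 m and the side view 0.112 m, against 0.110 m when home.
- **Keyways:** they sit about 4–5° (about 0.08 rad) off the pin, inside the 0.2 rad limit. That comes from picture measurements good to a few degrees.
- **Failed or repeated:** my first press slid a few millimetres off centre, so I backed off, re-centred and pressed again. After the press, the side-view network found no hub top on the machine and only reported a mould.
- **Not measured:** I did not measure the plate's tilt separately or re-check the other objects' positions. I saw no contact with them.

The arm was retracted clear of everything when I handed in.

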